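Ready the gas ring for coffee

ROBOT

A 6-joint arm with a two-finger parallel gripper is mounted at the origin on a cart in front of the work surface, level with it; the furniture and walls round the work are solid. World frame = base frame: x ahead of the robot, y to its left, z up, the work surface at z = 0. Lengths are in m, angles in rad, forces in N, time in s.
With the tool pointing down it reaches from about 0.425 to 0.95 m from the base axis. Payload 3.5 kg.
Tool frame: the origin (TCP) lies midway between the tips of the shut fingers; the grasp point (between the pads) lies 19 mm behind it; z points along the fingers, y is the line along which they close (so a half turn about z gives the same grasp; the last joint's range is limited). The gripper opens to 85 mm and grips with 20 to 120 N. Pads are 22 mm wide; open, the fingers measure 114 mm over their backs; the gripper's body (76 mm by 85 mm) begins 54 mm behind the grasp point. The pads swing forward as they close: fully open they stand 13 mm farther back than shut.
Start: joints at [0.964, 0.286, 1.577, -0, 1.279, -0.15], TCP at [0.298, 0.606, 0.231] pointing down, gripper open.
Joint ranges: [-2.77, 2.77], [-0.9, 2.22], [0.21, 2.48], [-1.53, 4.67], [0.24, 2.81], [-2.84, 2.84]. Speed limits (rad/s): [2.79, 2.79, 3.14, 3.14, 3.14, 3.14].

INTERFACE

Orientations are given as a unit quaternion [x, y, z, w].
In Python, from plant import ctrl gives the robot as it stands.
- The arm moves only by the tool move_arm, never from a script. Its argument "plan" is a list of rows, each an object of numbers: "x", "y", "z": the shift along the tool's x, y, z in m; "yaw": the turn about the tool's z in rad; "fingers": the closure, from 0 (fully open) to 1 (shut). In form: [{"x": .., "y": .., "z": .., "yaw": .., "fingers": ..}, ...]. A call has 1 to 5 rows; each row is the pose to reach, as a shift and turn from the pose commanded when the call began, along the tool's axes at that moment; what a row does not reach only later rows make up. A row lasts 1/10 s, in which the tool goes at most 50 mm and 8.59 degrees, less where a joint would pass 70% of its speed; a pose out of reach is approached as far as the arm can. A call with a gripper value outside its range is refused whole. The fingers move at their own pace and stop on an object; "force" is the grip in N (left out, the last holds). Time passes only in rows, so rows that repeat a pose let the fingers close. It gives the time, the measured TCP pose, the force, the opening and the grip force at its end, in the units of the state.
- ctrl.get_state(): the state, without advancing time (a new reading comes with each control period).
- ctrl.read_camera(name): name is "scene" or "top"; returns the picture (384x512x3 uint8, red, green, blue); there is no depth.
- ctrl.camera_model(name): a dict with "intrinsics" (3x3 intrinsics, pixels), "cam_to_world" (4x4, takes a point from camera to world coordinates). Camera axes: x right, y up, looking along -z (the intrinsics and any distortion apply to the point x, -y, -z); pixel columns grow to the right and rows downward; lengths in m; the calibration is good to about 2 mm. A picture is of the moment at which its call begins. camera_model takes no time and is no camera call.
- ctrl.sign_off(): hands the job in; it is judged then, once.
The state is a dict: "time": time; "qpos": joint angles; "dq": joint speeds; "joint_efforts": joint torques, N m; "eef_pos": TCP position; "tcp_rot": TCP orientation; "contact_force": force on the tool from outside, world axes, zero at the start; "wrist_torque": the same for the moment, N m; "opening": opening from 0.0 (shut) to 1.0 (fully open); "finger_force": force on a finger pad.
Only numpy, scipy, OpenCV 4.12 (cv2) and the standard library are available. Lean on these libraries where they do the work, as an engineer would, in place of code of your own. Each camera call takes 0.05 s, during which the arm holds its last target. There are 200 camera calls.

TASK

Get the gas ring ready for the coffee service. Its knob was left on: turn the knob fully off first, and only then open the gas cock in the supply pipe all the way, so that no gas escapes from the unlit burner. Also bring the long-handled coffee pot over without tipping it, set it down gently, upright on the middle of the ring, and leave the glass and the two small bowls beside the hob where they are.

Things in the scene. Friction and masses are not known exactly. Their poses are not given: they have to be found in the camera images.
- hob: counter-top gas ring, fixed: steel box 280 (x) by 260 (y) mm, its top 64 mm above the cart. Origin under its centre on the cart's top; x points to its back, y to its left side. The burner with a round four-armed black pan support lies behind and left of the knob; the supply pipe comes up through the cart top and runs into the right side
- ring_centre (a point): middle of the pan support, at the height of its upper faces, 96 mm above the cart: the pot's underside stands here. Support 180 mm across; its four arms (7 mm wide) lie on the diagonals of the hob and leave a 44 mm gap in the middle
- knob_grip (a point): point on the (vertical) axis of the knob at the front right corner of the hob top, 23 mm above the hob top. Black knob: skirt 43 mm across up to 9 mm above the hob top, on it a bar grip 40 long, 12 wide, its top 33 mm above the hob top. The x axis of this point runs along the bar towards its pointer
- burner_knob (a joint): angle of the knob, rad: 0 = off, at its stop, pointer straight to the hob's back; grows anticlockwise seen from above as the burner opens, to 2.6. Turn clockwise to shut
- cock_axis (a point): point on the vertical axis of the gas cock (brass ball valve in the pipe right of the hob) at the mid-height of its lever, 96 mm above the cart; fixed, axes as the hob's. The pipe runs along the hob's y axis at 40 mm height, top of the valve's nuts 56 mm
- cock_grip (a point): middle of the black sleeve of the lever, 72 mm from the cock's axis; it moves with the lever. Sleeve 64 long, 15 wide, 10 mm high. The x axis of this point points along the lever to the cock's axis
- gas_cock (a joint): angle of the lever, rad: 0 = closed, lever square to the pipe and pointing to the hob's front; grows anticlockwise seen from above to 1.571 = fully open, lever along the pipe and pointing away from the hob
- pot: steel coffee pot, open at the top, 84 mm high, about 0.24 kg: base 77 mm across, from 44 mm up to the rim a straight neck 58 to 60 mm across, which can be gripped from above; a black handle points along its -x axis, rises from 70 to 96 mm height and ends 150 mm from the pot's axis. Origin at the centre of the underside, z up
- glass: bystander: waisted tea glass, 64 mm across, 89 mm high, behind and left of the hob; origin under its centre
- orange_bowl: bystander: small orange bowl, 96 mm across, 43 mm high, in front of the hob to the left, near the pot; origin under its centre
- blue_bowl: bystander: small dark blue bowl, 105 mm across, 47 mm high, right of the hob and behind the gas pipe; origin under its centre

How it is judged:
By the outcome, as a careful person would: the job done as asked, in the order asked, and still so for the second after the job is handed in, with the robot touching nothing.
It also fails if it takes over 67 s, if anything falls off the work surface, if the arm or the gripper's body presses on something with over 40 N, if the wrist force passes 120 N, or if a joint passes its speed limit or range.

## Working session

There is one attempt and no reset: what is moved stays moved. The work goes in short steps, Python scripts to look and compute and a tool call to move; the robot and the scene stay as the last step left them, time stands still between calls to the robot, and variables do not carry over. Pictures are saved under pics/ and viewed, at most 10 in all, crops included, and the job is handed in when it is done.

Besides the shell and the picture viewer there is one more tool, called after "Call:" as a command line: name --argument value ..., lists and objects as JSON in quotes. move_arm: Moves the arm, as the interface text tells. Its arguments: {"type":"object","properties":{"plan":{"type":"array"},"force":{"type":"number"}},"required":["plan"]}

```bash
mkdir -p pics; ls; python3 - <<'E'
from plant import ctrl
import cv2,numpy as np
for n in("scene","top"):
    im=ctrl.read_camera(n); cv2.imwrite(f"pics/{n}0.png",cv2.resize(im[:,:,::-1],(800,600),interpolation=cv2.INTER_CUBIC))
    np.save(f"pics/{n}0.npy",im)
    m=ctrl.camera_model(n); print({k:np.round(v,4).tolist() for k,v in m.items()})
s=ctrl.get_state();print(s)
E
```

```text
pics
{'intrinsics': [[471.3044, 0.0, 256.1608], [0.0, 471.3044, 200.2871], [0.0, 0.0, 1.0]], 'cam_to_world': [[0.5966, 0.574, -0.5609, -0.152], [-0.8024, 0.4422, -0.4008, -0.4252], [0.018, 0.6892, 0.7244, 0.9814], [0.0, 0.0, 0.0, 1.0]]}
{'intrinsics': [[440.0146, 0.0, 248.6743], [0.0, 440.0146, 195.0358], [0.0, 0.0, 1.0]], 'cam_to_world': [[0.0082, 0.9955, -0.0947, 0.4062], [-0.9998, 0.0065, -0.0184, 0.0516], [-0.0177, 0.0948, 0.9953, 1.392], [0.0, 0.0, 0.0, 1.0]]}
{'time': 0.1, 'qpos': array([ 9.64039499e-01,  2.87144254e-01,  1.57802957e+00, -1.99199566e-05,
        1.27859457e+00, -1.50006378e-01]), 'dq': array([ 0.00099316, -0.00023594, -0.00188397, -0.00104849,  0.00030759,
       -0.00011437]), 'joint_efforts': array([ 1.69639068e-03, -4.07291365e+01, -2.93702602e+01, -1.18376197e-04,
        3.40554630e-03,  3.50710752e-05]), 'eef_pos': array([0.29733781, 0.60532267, 0.23004126]), 'tcp_rot': array([ 2.26392296e-01,  9.74035597e-01, -1.01443908e-03, -3.93016970e-04]), 'contact_force': array([-0.5693835 , -0.42716417,  0.35847351]), 'wrist_torque': array([ 0.00373905, -0.02796889,  0.01235894]), 'finger_force': 0.0, 'opening': 0.9997822714811259}
```

View pics/scene0.png

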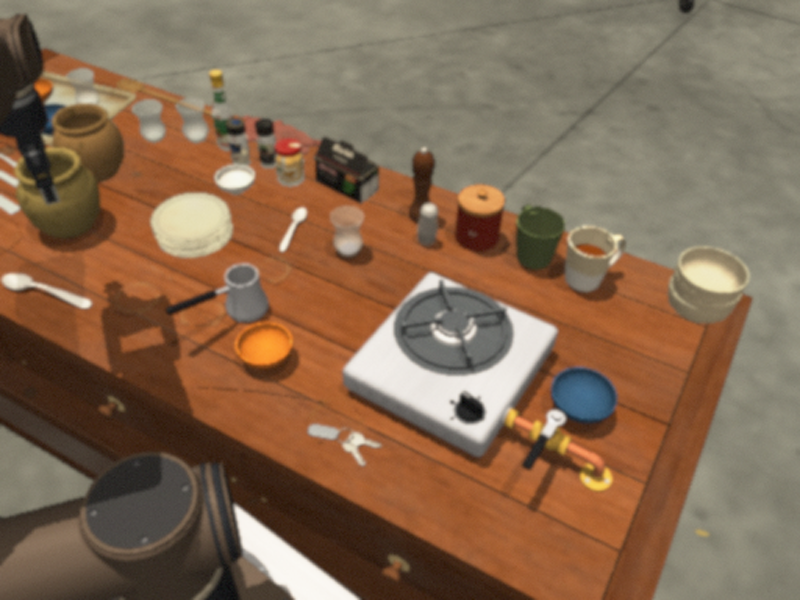

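View pics/top0.png

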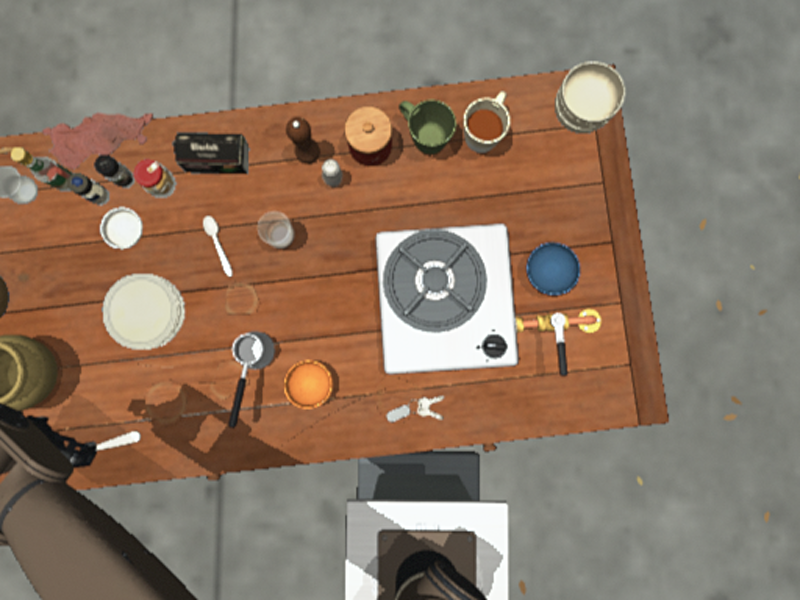

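The scene view shows the hob at about (450,360), with the knob at (467,405), the lever at (545,440) and the pot at (245,290). In the top view (800x600) the hob spans (377-517, 225-373), the ring is at (435,281), the knob at (494,346), the lever runs from (558,320) to (563,375), and the pot is at (253,350). I'll enlarge the top view next.

```bash
python3 - <<'E'
import cv2,numpy as np
im=np.load("pics/top0.npy")[:,:,::-1]
cv2.imwrite("pics/c1.png",cv2.resize(im[138:246,238:390],(0,0),fx=5,fy=5,interpolation=cv2.INTER_CUBIC))
cv2.imwrite("pics/c2.png",cv2.resize(im[200:280,135:225],(0,0),fx=7,fy=7,interpolation=cv2.INTER_CUBIC))
E
```

```text
(no output)
```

View pics/c1.png

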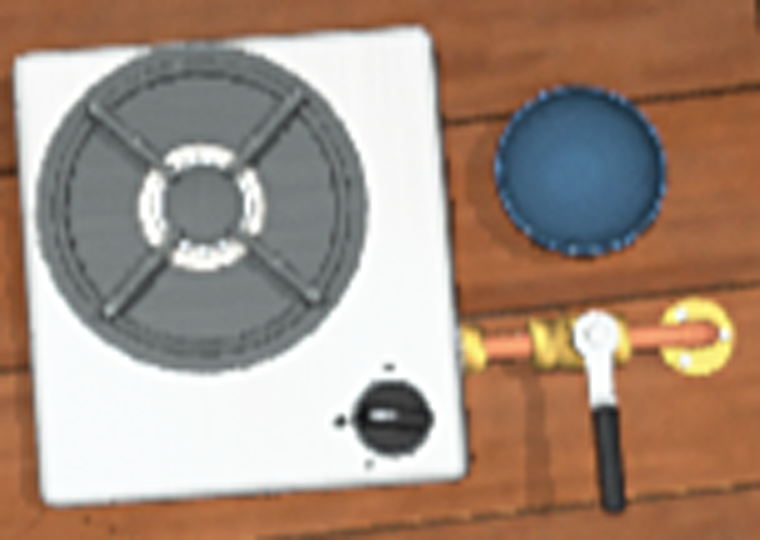

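View pics/c2.png

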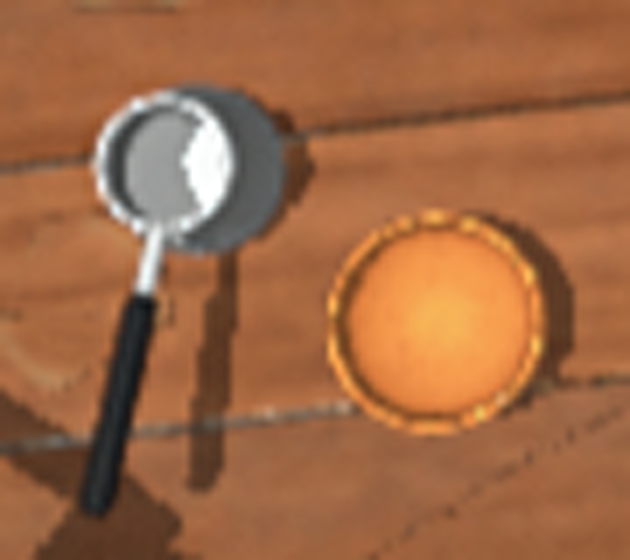

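The crops show these points:
- **c1, hob:** top corners at (15,55), (432,28), (467,478) and (45,505), ring centre at (202,206), knob at (393,418) with its pointer to the left.
- **c1, cock:** axis at (596,333), sleeve from (605,407) to (613,508).
- **c2, pot:** rim centre at (165,163), handle from (150,240) to (96,508).

```bash
cat > h.py <<'E'
from plant import ctrl
import numpy as np
from scipy.spatial.transform import Rotation as R
def px(n,u,v,z):
    m=ctrl.camera_model(n);K=np.array(m["intrinsics"]);T=np.array(m["cam_to_world"])
    d=np.linalg.solve(K,[u,v,1]);d=T[:3,:3]@[d[0],-d[1],-d[2]];o=T[:3,3]
    return o+d*(z-o[2])/d[2]
def crop(c,s,off,z,n="top"):
    return px(n,(c[0]+.5)/s-.5+off[0],(c[1]+.5)/s-.5+off[1],z)
def shift(p,yaw_tool_y=None):
    "tool-frame shift to bring TCP to p; turn so that tool y is along world angle"
    s=ctrl.get_state();r=R.from_quat(s["tcp_rot"]);o=r.inv().apply(np.array(p)-s["eef_pos"])
    y=r.as_matrix()[:,1];a=np.arctan2(y[1],y[0])
    if yaw_tool_y is None: return o,np.degrees(a)
    dw=(yaw_tool_y-a+np.pi/2)%np.pi-np.pi/2
    return o,np.degrees(a),-dw  # tool z is down: yaw about tool z = -world turn
E
python3 - <<'E'
from h import *
np.set_printoptions(precision=4,suppress=True)
o1=(238,138);o2=(135,200)
c=np.array([crop(p,5,o1,.064) for p in[(15,55),(432,28),(467,478),(45,505)]])
print("corners BL BR FR FL",c[:,:2],c.mean(0)); 
for a,b in((0,1),(1,2),(2,3),(3,0)):print(np.linalg.norm(c[a]-c[b]),np.degrees(np.arctan2(*(c[b]-c[a])[1::-1])))
print("ring",crop((202,206),5,o1,.096),crop((207,206),5,o1,.064))
print("knob",crop((393,418),5,o1,.08),crop((393,418),5,o1,.073))
print("cock",crop((596,333),5,o1,.098)); 
for q in((605,407),(613,508)):print(" sleeve",crop(q,5,o1,.1))
print("pot",crop((165,163),7,o2,.084),crop((218,168),7,o2,.015),"handle",crop((96,508),7,o2,.094),crop((150,240),7,o2,.072))
print("orange",crop((437,322),7,o2,.04),"blue",crop((581,170),5,o1,.04))
# scene checks (800x600 -> x.64)
f=lambda u,v,z:px("scene",(u+.5)*.64-.5,(v+.5)*.64-.5,z)
print("scene: pot rim",f(242,274,.084),"knob",f(468,404,.097),"ring",f(455,328,.096),"cock",f(556,418,.1),"lever end",f(530,465,.1),"BL..",[f(*q,.064) for q in((431,275),(556,333),(476,440),(346,372))])
s=ctrl.get_state();print(R.from_quat(s["tcp_rot"]).as_matrix())
E
```

```text
corners BL BR FR FL [[ 0.6753  0.1021]
 [ 0.6932 -0.1528]
 [ 0.4192 -0.1715]
 [ 0.401   0.0814]] [ 0.5472 -0.0352  0.064 ]
0.2555600404356044 -85.97689149528523
0.27462997724401594 -176.08794991962733
0.25355614839668406 94.11675616511208
0.27504782698057895 4.329725762921745
ring [ 0.5784 -0.011   0.096 ] [ 0.5827 -0.0155  0.064 ]
knob [ 0.4542 -0.1253  0.08  ] [ 0.4545 -0.1263  0.073 ]
cock [ 0.5043 -0.2421  0.098 ]
 sleeve [ 0.4609 -0.2463  0.1   ]
 sleeve [ 0.4022 -0.25    0.1   ]
pot [0.4456 0.345  0.084 ] [0.4456 0.3365 0.015 ] handle [0.3011 0.3677 0.094 ] [0.413  0.3532 0.072 ]
orange [0.3784 0.2335 0.04  ] blue [ 0.6097 -0.2476  0.04  ]
scene: pot rim [0.4489 0.3496 0.084 ] knob [ 0.4446 -0.1265  0.097 ] ring [ 0.5612 -0.0256  0.096 ] cock [ 0.4996 -0.2438  0.1   ] lever end [ 0.407  -0.2531  0.1   ] BL.. [array([0.6688, 0.0957, 0.064 ]), array([ 0.6815, -0.1527,  0.064 ]), array([ 0.4187, -0.1608,  0.064 ]), array([0.4014, 0.0741, 0.064 ])]
[[-0.8975  0.441  -0.0012]
 [ 0.441   0.8975 -0.0018]
 [ 0.0003 -0.0022 -1.    ]]
```

```bash
python3 - <<'E'
import cv2,numpy as np
a=np.load("pics/top0.npy")[204:236,298:334,::-1];b=np.load("pics/scene0.npy")[240:280,276:322,::-1]
f=lambda x,s:cv2.resize(x,(0,0),fx=s,fy=s,interpolation=cv2.INTER_CUBIC)
A=f(a,10);B=f(b,9);h=max(len(A),len(B))
p=lambda x:cv2.copyMakeBorder(x,0,h-len(x),0,4,0)
cv2.imwrite("pics/k.png",np.hstack([p(A),p(B)]))
from h import *
for z in(.095,):
  o,a,y=shift([.454,-.126,z],np.radians(4.1));print(o,a,y)
print(shift([.5,.2,.2])[0],shift([.46,-.05,.2])[0])
E
```

```text
[-0.46317913 -0.58697227  0.13616414] 63.83047579939973 1.0424934664823173
[-0.36065614 -0.27432913  0.03052181] [-0.43501371 -0.51634298  0.03102037]
```

View pics/k.png

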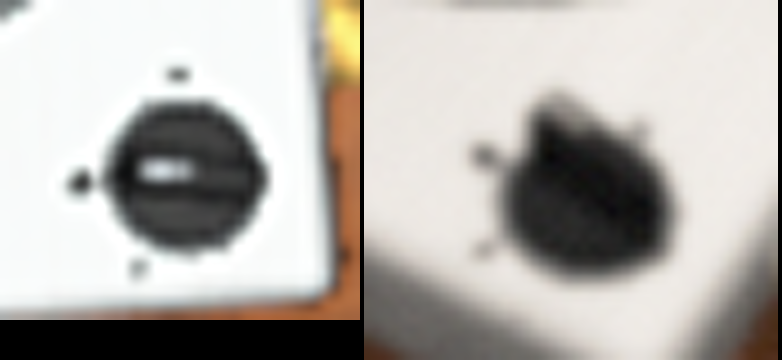

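The knob's bar lies almost along the image rows, with its pointer to the left. That is about 87° in the world, or roughly 1.45 rad open. I'm moving above the knob.

Call:
move_arm --plan '[{"x":-0.04,"y":-0.03},{"x":-0.08,"y":-0.06},{"x":-0.12,"y":-0.09},{"x":-0.16,"y":-0.12},{"x":-0.2,"y":-0.15}]'

```text
validation failed for argument at $.pl...
```

Call:
move_arm --plan '[{"x":-0.03,"y":-0.03},{"x":-0.06,"y":-0.06},{"x":-0.09,"y":-0.09},{"x":-0.125,"y":-0.12},{"x":-0.16,"y":-0.15}]'

```text
validation failed for argument at $.pl...
```

Call:
move_arm --plan '[{"x":-0.02,"y":-0.045,"z":0.005},{"x":-0.04,"y":-0.09,"z":0.01},{"x":-0.06,"y":-0.135,"z":0.015},{"x":-0.08,"y":-0.18,"z":0.02},{"x":-0.1,"y":-0.225,"z":0.03}]'

```text
validation failed for argument at $.pl...
```

Call:
move_arm --plan '[{"x":0,"y":-0.03,"yaw":0.14},{"x":-0.003,"y":-0.06,"yaw":0.28},{"x":-0.003,"y":-0.062,"yaw":0.43},{"x":-0.003,"y":-0.062,"yaw":0.57},{"x":-0.003,"y":-0.062,"yaw":0.71,"fingers":0.5}]'

```text
validation failed for argument at $.pl...
```

```bash
python3 - <<'E'
from h import *
print(shift([.454,-.1265,.15],np.radians(-3)),ctrl.get_state()["eef_pos"],ctrl.get_state()["time"],ctrl.get_state()["opening"])
f=lambda u,v,z:px("scene",276+(u-364+.5)/9-.5,240+(v+.5)/9-.5,z)[:2]
print(f(555,100,.097),f(590,200,.075))
E
```

```text
(array([-0.4633828 , -0.5875395 ,  0.08116516]), np.float64(63.83047579939973), np.float64(1.1664118433739148)) [0.29733781 0.60532267 0.23004126] 0.1 0.9997822714811259
[ 0.45979026 -0.10944897] [ 0.45298404 -0.1270192 ]
```

Call:
move_arm --plan '[{"x":-0.04,"y":-0.03,"z":0,"yaw":0,"fingers":0},{"x":-0.08,"y":-0.06,"z":0,"yaw":0,"fingers":0},{"x":-0.12,"y":-0.09,"z":0,"yaw":0,"fingers":0},{"x":-0.16,"y":-0.12,"z":0,"yaw":0,"fingers":0},{"x":-0.2,"y":-0.15,"z":0,"yaw":0,"fingers":0}]'

```text
time: 0.6
eef_pos: [0.4112, 0.381, 0.2308]
tcp_rot: [0.226, 0.974, -0.0, -0.0]
contact_force: [0.6, -0.0, 0.7]
opening: 1.001
finger_force: 0.0
```

Call:
move_arm --plan '[{"x":-0.03,"y":-0.03,"z":0,"yaw":0,"fingers":0},{"x":-0.06,"y":-0.06,"z":0,"yaw":0,"fingers":0},{"x":-0.09,"y":-0.09,"z":0,"yaw":0,"fingers":0},{"x":-0.125,"y":-0.12,"z":0,"yaw":0,"fingers":0},{"x":-0.16,"y":-0.15,"z":0,"yaw":0,"fingers":0}]'

```text
time: 1.1
eef_pos: [0.4884, 0.1761, 0.231]
tcp_rot: [0.226, 0.974, -0.0, -0.0]
contact_force: [0.1, 0.4, 0.7]
opening: 1.001
finger_force: 0.0
```

Call:
move_arm --plan '[{"x":-0.02,"y":-0.045,"z":0.005,"yaw":0,"fingers":0},{"x":-0.04,"y":-0.09,"z":0.01,"yaw":0,"fingers":0},{"x":-0.06,"y":-0.135,"z":0.015,"yaw":0,"fingers":0},{"x":-0.08,"y":-0.18,"z":0.02,"yaw":0,"fingers":0},{"x":-0.1,"y":-0.225,"z":0.03,"yaw":0,"fingers":0}]'

```text
time: 1.6
eef_pos: [0.4787, -0.07, 0.2016]
tcp_rot: [0.226, 0.974, -0.0, 0.001]
contact_force: [0.8, 0.4, 0.5]
opening: 0.998
finger_force: 0.0
```

Call:
move_arm --plan '[{"x":0,"y":-0.03,"z":0,"yaw":0.14,"fingers":0},{"x":-0.003,"y":-0.06,"z":0,"yaw":0.28,"fingers":0},{"x":-0.003,"y":-0.062,"z":0,"yaw":0.43,"fingers":0},{"x":-0.003,"y":-0.062,"z":0,"yaw":0.57,"fingers":0},{"x":-0.003,"y":-0.062,"z":0,"yaw":0.71,"fingers":0.5}]'

```text
time: 2.1
eef_pos: [0.4538, -0.1253, 0.2009]
tcp_rot: [0.554, 0.833, -0.0, -0.0]
contact_force: [0.7, 0.5, 0.3]
opening: 0.857
finger_force: 0.0
```

```bash
python3 - <<'E'
from h import *
s=ctrl.get_state();print(shift([.454,-.1265,.15],np.radians(-7)),s["eef_pos"],s["time"],s["opening"])
E
```

```text
(array([-0.00121523, -0.00025504,  0.05089014]), np.float64(22.746259863342825), np.float64(0.5191701747691708)) [ 0.45380628 -0.12530681  0.20089093] 2.1 0.8571918520933702
```

Call:
move_arm --plan '[{"x":0,"y":0,"z":0.02,"yaw":0.14,"fingers":0.5},{"x":-0.001,"y":0,"z":0.04,"yaw":0.28,"fingers":0.5},{"x":-0.001,"y":0,"z":0.06,"yaw":0.4,"fingers":0.5},{"x":-0.001,"y":0,"z":0.08,"yaw":0.52,"fingers":0.5},{"x":-0.001,"y":0,"z":0.08,"yaw":0.52,"fingers":0.5}]'

```text
time: 2.6
eef_pos: [0.4522, -0.1247, 0.118]
tcp_rot: [0.747, 0.665, -0.001, -0.003]
contact_force: [0.5, 0.2, -0.7]
opening: 0.501
finger_force: 0.0
```

Call:
move_arm --plan '[{"x":0,"y":0,"z":0.015,"yaw":0,"fingers":0.5},{"x":0,"y":0,"z":0.03,"yaw":0,"fingers":0.5},{"x":0,"y":0,"z":0.043,"yaw":0,"fingers":0.5},{"x":0,"y":0,"z":0.043,"yaw":0,"fingers":0.5}]'

```text
time: 3.0
eef_pos: [0.4536, -0.1254, 0.077]
tcp_rot: [0.746, 0.665, -0.001, -0.002]
contact_force: [-0.4, 0.4, 0.1]
opening: 0.503
finger_force: 0.0
```

Call:
move_arm --plan '[{"x":0,"y":0,"z":0,"yaw":0,"fingers":0.7},{"x":0,"y":0,"z":0,"yaw":0,"fingers":0.8},{"x":0,"y":0,"z":0,"yaw":0,"fingers":1},{"x":0,"y":0,"z":0,"yaw":0,"fingers":1},{"x":0,"y":0,"z":0,"yaw":0,"fingers":1}]' --force 25

```text
time: 3.5
eef_pos: [0.4566, -0.1266, 0.0796]
tcp_rot: [0.747, 0.665, 0.001, 0.002]
contact_force: [5.9, -0.3, -1.3]
opening: 0.137
finger_force: 29.4
```

```bash
python3 - <<'E'
from h import *
s=ctrl.get_state();print(shift([.454,-.1265,.077],np.radians(-86)),s)
E
```

```text
(array([-0.00020719, -0.002561  ,  0.00263029]), np.float64(-6.653502708638713), np.float64(1.384857627659017)) {'time': 3.5, 'qpos': array([-4.85462076e-01,  2.56242966e-02,  2.17580318e+00,  8.76956825e-04,
        9.35009531e-01, -3.69852428e-01]), 'dq': array([ 0.00084448,  0.00091103,  0.00092651, -0.00149829,  0.00071235,
        0.00019832]), 'joint_efforts': array([ -0.56904227, -25.10298014, -21.91432893,  -0.37232975,
         1.04891382,   0.03526264]), 'eef_pos': array([ 0.45655486, -0.12658624,  0.07964297]), 'tcp_rot': array([0.74694718, 0.66487829, 0.00123374, 0.00229085]), 'contact_force': array([ 5.85489572, -0.31272049, -1.31983391]), 'wrist_torque': array([-0.08947019, -0.72864553,  0.01278117]), 'finger_force': 29.377009570598602, 'opening': 0.1370671309532544}
```

Call:
move_arm --plan '[{"x":0,"y":0.003,"z":0,"yaw":0.14,"fingers":1},{"x":0,"y":0.003,"z":0,"yaw":0.28,"fingers":1},{"x":0,"y":0.003,"z":0,"yaw":0.42,"fingers":1},{"x":0,"y":0.003,"z":0,"yaw":0.56,"fingers":1},{"x":0,"y":0.003,"z":0,"yaw":0.7,"fingers":1}]'

```text
time: 4.0
eef_pos: [0.4567, -0.1265, 0.0796]
tcp_rot: [0.93, 0.366, -0.002, -0.001]
contact_force: [-4.7, -0.4, 7.3]
opening: 0.131
finger_force: 30.5
```

```bash
python3 - <<'E'
from h import *
s=ctrl.get_state();print(shift([.4575,-.1265,.077],np.radians(-86)),s["eef_pos"],s["contact_force"],s["wrist_torque"],s["opening"])
E
```

```text
(array([0.0006143 , 0.00060212, 0.00258042]), np.float64(-47.00321422794336), np.float64(0.6806223094172674)) [ 0.45665077 -0.12647821  0.07958395] [-4.71612582 -0.36826994  7.26554109] [0.00562276 0.82449023 0.01085895] 0.1313807117290464
```

Call:
move_arm --plan '[{"x":0,"y":0,"z":0,"yaw":0.14,"fingers":1},{"x":0,"y":0,"z":0,"yaw":0.28,"fingers":1},{"x":0,"y":0,"z":0,"yaw":0.42,"fingers":1},{"x":0,"y":0,"z":0,"yaw":0.55,"fingers":1},{"x":0,"y":0,"z":0,"yaw":0.67,"fingers":1}]'

```text
time: 4.5
eef_pos: [0.4566, -0.1264, 0.0796]
tcp_rot: [0.999, 0.04, -0.002, -0.0]
contact_force: [-4.9, -0.5, 7.2]
opening: 0.134
finger_force: 30.6
```

Call:
move_arm --plan '[{"x":0,"y":0,"z":0,"yaw":0.05,"fingers":1},{"x":0,"y":0,"z":0,"yaw":0.05,"fingers":1}]'

```text
time: 4.7
eef_pos: [0.4567, -0.1264, 0.0796]
tcp_rot: [1.0, 0.019, -0.002, 0.0]
contact_force: [-4.4, -0.2, 6.9]
opening: 0.13
finger_force: 34.0
```

```bash
python3 - <<'E'
from h import *
s=ctrl.get_state();print(shift([.4575,-.1265,.077],np.radians(-86)),s["eef_pos"],s["contact_force"],s["wrist_torque"],s["opening"])
E
```

```text
(array([0.00083806, 0.00011134, 0.00261037]), np.float64(-87.79582911563253), np.float64(-0.03134313087096552)) [ 0.45666935 -0.12641939  0.07961387] [-4.42817824 -0.15829695  6.94351439] [0.16287111 0.66491401 0.6684151 ] 0.12968821111513365
```

Call:
move_arm --plan '[{"x":0,"y":0,"z":0,"yaw":0.08,"fingers":1},{"x":0,"y":0,"z":0,"yaw":0.08,"fingers":1},{"x":0,"y":0,"z":0,"yaw":0.08,"fingers":1}]'

```text
time: 5.0
eef_pos: [0.4567, -0.1264, 0.0797]
tcp_rot: [1.0, -0.018, -0.002, 0.001]
contact_force: [-4.3, 1.3, 7.8]
opening: 0.134
finger_force: 57.7
```

```bash
python3 - <<'E'
from h import *
s=ctrl.get_state();print(shift([.4575,-.1265,.077],np.radians(-86)),s["contact_force"],s["wrist_torque"],s["opening"])
E
```

```text
(array([8.50858972e-04, 3.25206124e-05, 2.65639969e-03]), np.float64(-92.05290734042993), np.float64(-0.10564316240863536)) [-4.29460872  1.33472727  7.81099226] [0.25787109 0.65806621 1.42275926] 0.1335857304470514
```

Call:
move_arm --plan '[{"x":0,"y":0,"z":0,"yaw":-0.09,"fingers":1},{"x":0,"y":0,"z":0,"yaw":-0.09,"fingers":0.8},{"x":0,"y":0,"z":0,"yaw":-0.09,"fingers":0.5},{"x":0,"y":0,"z":0,"yaw":-0.09,"fingers":0.5}]'

```text
time: 5.4
eef_pos: [0.4574, -0.1262, 0.0782]
tcp_rot: [1.0, 0.022, -0.0, -0.0]
contact_force: [0.0, 0.6, 0.6]
opening: 0.493
finger_force: 0.0
```

Call:
move_arm --plan '[{"x":0,"y":0,"z":-0.02,"yaw":0,"fingers":0.5},{"x":0,"y":0,"z":-0.05,"yaw":0,"fingers":0.5},{"x":-0.01,"y":0.04,"z":-0.07,"yaw":0,"fingers":0.5},{"x":-0.02,"y":0.08,"z":-0.07,"yaw":0,"fingers":0.5},{"x":-0.032,"y":0.12,"z":-0.07,"yaw":0,"fingers":0.5}]'

```text
time: 5.9
eef_pos: [0.4314, -0.249, 0.1496]
tcp_rot: [1.0, 0.023, 0.001, 0.001]
contact_force: [0.5, -0.1, 0.6]
opening: 0.5
finger_force: 0.0
```

```bash
python3 - <<'E'
from h import *
import cv2
im=ctrl.read_camera("top");sc=ctrl.read_camera("scene")
A=cv2.resize(im[190:250,290:370,::-1],(0,0),fx=5,fy=5,interpolation=cv2.INTER_CUBIC);B=cv2.resize(sc[235:305,270:350,::-1],(0,0),fx=4.286,fy=4.286,interpolation=cv2.INTER_CUBIC)
cv2.imwrite("pics/k2.png",np.hstack([A[:300],B[:300]]))
s=ctrl.get_state();print(shift([.432,-.248,.077],np.radians(-86)),s["eef_pos"],s["contact_force"],s["opening"],s["time"])
E
```

```text
(array([ 0.00167847, -0.00365243,  0.07199609]), np.float64(-87.76401936542436), np.float64(-0.030787945995595978)) [ 0.43042035 -0.25156657  0.14900263] [ 0.12371812  0.75066729 -0.76084038] 0.5020772102427536 6.0
```

View pics/k2.png

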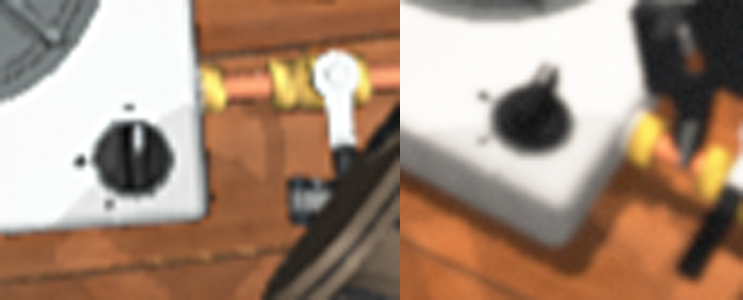

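The knob now points straight to the hob's back, at its stop (the top crop shows the bar vertical at (135,155)). Next I'm gripping the lever.

Call:
move_arm --plan '[{"x":0.001,"y":-0.002,"z":0.02,"yaw":-0.03,"fingers":0.5},{"x":0.001,"y":-0.002,"z":0.04,"yaw":-0.03,"fingers":0.5},{"x":0.001,"y":-0.002,"z":0.06,"yaw":-0.03,"fingers":0.5},{"x":0.001,"y":-0.002,"z":0.072,"yaw":-0.03,"fingers":0.5},{"x":0.001,"y":-0.002,"z":0.072,"yaw":-0.03,"fingers":0.7}]'

```text
time: 6.5
eef_pos: [0.4308, -0.2439, 0.0742]
tcp_rot: [0.999, 0.037, -0.002, -0.002]
contact_force: [-0.2, -0.3, -0.1]
opening: 0.344
finger_force: 0.0
```

Call:
move_arm --plan '[{"x":0,"y":0,"z":0,"yaw":0,"fingers":0.8},{"x":0,"y":0,"z":0,"yaw":0,"fingers":1},{"x":0,"y":0,"z":0,"yaw":0,"fingers":1},{"x":0,"y":0,"z":0,"yaw":0,"fingers":1}]' --force 25

```text
time: 6.9
eef_pos: [0.4321, -0.2485, 0.0767]
tcp_rot: [0.999, 0.038, 0.001, 0.004]
contact_force: [0.3, -11.6, -10.0]
opening: 0.169
finger_force: 29.8
```

```bash
python3 - <<'E'
from h import *
s=ctrl.get_state();print(s["eef_pos"],s["contact_force"],s["wrist_torque"],s["opening"],s["time"],shift([.432,-.248,.077])[1])
p=s["eef_pos"][:2];c=np.array([.5035,-.2425]);r=R.from_quat(s["tcp_rot"])
for a in np.radians(np.arange(8,96,8)):
    q=c+np.array([[np.cos(a),-np.sin(a)],[np.sin(a),np.cos(a)]])@(p-c)
    print(np.degrees(a).round(),np.round(r.inv().apply([*(q-p),0])*1000,1),round(-a,3))
E
```

```text
[ 0.43214404 -0.24848628  0.07673353] [  0.29023663 -11.58624968  -9.98299901] [-1.48617629  0.13447799 -0.05311873] 0.1692245282393672 6.9 -85.66301695346452
8.0 [ 0.8 10.   0.1] -0.14
16.0 [ 2.9 19.7  0.1] -0.279
24.0 [ 6.4 29.1  0.2] -0.419
32.0 [11.2 37.9  0.3] -0.559
40.0 [17.1 45.9  0.4] -0.698
48.0 [24.1 53.   0.4] -0.838
56.0 [32.  59.1  0.5] -0.977
64.0 [40.7 64.   0.5] -1.117
72.0 [50.  67.7  0.5] -1.257
80.0 [59.7 70.   0.6] -1.396
88.0 [69.7 71.   0.6] -1.536
```

Call:
move_arm --plan '[{"x":0.001,"y":0.014,"z":-0.002,"yaw":-0.14,"fingers":1},{"x":0.003,"y":0.024,"z":-0.002,"yaw":-0.28,"fingers":1},{"x":0.006,"y":0.033,"z":-0.002,"yaw":-0.42,"fingers":1},{"x":0.011,"y":0.041,"z":-0.002,"yaw":-0.56,"fingers":1},{"x":0.017,"y":0.049,"z":-0.002,"yaw":-0.7,"fingers":1}]'

```text
time: 7.4
eef_pos: [0.4519, -0.2936, 0.0769]
tcp_rot: [0.925, 0.379, -0.0, 0.0]
contact_force: [1.3, -3.5, -12.7]
opening: 0.169
finger_force: 31.3
```

```bash
cat > arc.py <<'E'
from h import *
s=ctrl.get_state();print(s["eef_pos"],s["contact_force"],s["wrist_torque"],s["opening"],s["time"])
p=s["eef_pos"][:2];c=np.array([.5035,-.2425]);r=R.from_quat(s["tcp_rot"]);A=shift(s["eef_pos"])[1]
print("tool y",A,"radius",np.linalg.norm(p-c),"lever deg rel hob",np.degrees(np.arctan2(*(p-c)[::-1]))-184.1)
for a in np.radians(np.arange(8,96,8)):
    q=c+np.array([[np.cos(a),-np.sin(a)],[np.sin(a),np.cos(a)]])@(p-c)
    print(np.degrees(a).round(),np.round(r.inv().apply([*(q-p),0])*1000,1),round(-a,3))
E
python3 arc.py|head -9
```

```text
[ 0.45194831 -0.2935745   0.07688128] [  1.28983532  -3.54073947 -12.66092328] [-0.72725529 -0.1902859  -0.60972482] 0.16898534096796658 7.4
tool y -45.44456895658471 radius 0.07256846086428606 lever deg rel hob -319.3664093533079
8.0 [ 0.7 10.1 -0. ] -0.14
16.0 [ 2.9 20.  -0. ] -0.279
24.0 [ 6.4 29.5 -0. ] -0.419
32.0 [11.1 38.4 -0. ] -0.559
40.0 [17.1 46.6 -0. ] -0.698
48.0 [24.2 53.9 -0. ] -0.838
56.0 [32.2 60.1 -0. ] -0.977
```

Call:
move_arm --plan '[{"x":0.001,"y":0.011,"z":0.002,"yaw":-0.14,"fingers":1},{"x":0.003,"y":0.021,"z":0.002,"yaw":-0.28,"fingers":1},{"x":0.006,"y":0.03,"z":0.002,"yaw":-0.42,"fingers":1},{"x":0.011,"y":0.039,"z":0.002,"yaw":-0.56,"fingers":1},{"x":0.017,"y":0.047,"z":0.002,"yaw":-0.7,"fingers":1}]'

```text
time: 7.9
eef_pos: [0.4981, -0.3164, 0.0767]
tcp_rot: [0.739, 0.674, -0.001, 0.001]
contact_force: [0.1, -4.0, -5.3]
opening: 0.171
finger_force: 30.4
```

```bash
python3 arc.py|head -5
```

```text
[ 0.49807201 -0.31639953  0.07671231] [ 0.09609994 -4.0422235  -5.33529497] [-0.54961455 -0.03404235 -0.30496469] 0.17063612120885344 7.9
tool y -5.277290327282761 radius 0.07409860895803916 lever deg rel hob -278.30088768452254
8.0 [ 0.9 10.3  0. ] -0.14
16.0 [ 3.3 20.4  0. ] -0.279
24.0 [ 7. 30.  0.] -0.419
```

Call:
move_arm --plan '[{"x":0.001,"y":0.007,"z":0,"yaw":-0.09,"fingers":1},{"x":0.001,"y":0.011,"z":0,"yaw":-0.15,"fingers":1},{"x":0.002,"y":0.014,"z":0,"yaw":-0.18,"fingers":1},{"x":0.002,"y":0.014,"z":0,"yaw":-0.18,"fingers":1}]'

```text
time: 8.3
eef_pos: [0.5112, -0.3166, 0.0767]
tcp_rot: [0.677, 0.736, -0.002, 0.001]
contact_force: [-2.8, -7.9, -5.2]
opening: 0.166
finger_force: 30.3
```

```bash
python3 arc.py|head -2
```

```text
[ 0.51124622 -0.31656794  0.07670368] [-2.82973483 -7.91209523 -5.24814685] [-1.10440626  0.4508285  -0.27604959] 0.16617787352522465 8.3
tool y 4.8293634523124345 radius 0.07447190345749567 lever deg rel hob -268.12955994587736
```

Call:
move_arm --plan '[{"x":0,"y":0.004,"z":0,"yaw":-0.02,"fingers":1},{"x":0,"y":0.006,"z":0,"yaw":-0.03,"fingers":1},{"x":0,"y":0.006,"z":0,"yaw":-0.03,"fingers":1}]'

```text
time: 8.6
eef_pos: [0.5115, -0.3164, 0.0765]
tcp_rot: [0.666, 0.746, -0.006, -0.005]
contact_force: [-21.2, -8.2, 4.0]
opening: 0.169
finger_force: 36.7
```

```bash
python3 arc.py|head -2
```

```text
[ 0.51149083 -0.31635241  0.07648204] [-21.23334731  -8.2098133    3.99127088] [-1.27972175  3.11408401 -0.62931851] 0.1691614304073293 8.6
tool y 6.520939316397557 radius 0.07428346005443355 lever deg rel hob -267.92461993687
```

Call:
move_arm --plan '[{"x":0,"y":-0.006,"z":0,"yaw":0.03,"fingers":1},{"x":0,"y":-0.006,"z":0,"yaw":0.03,"fingers":0.7},{"x":0,"y":-0.006,"z":0,"yaw":0.03,"fingers":0.5},{"x":0,"y":-0.006,"z":0,"yaw":0.03,"fingers":0.5}]'

```text
time: 9.0
eef_pos: [0.5128, -0.3142, 0.0774]
tcp_rot: [0.676, 0.737, 0.0, 0.001]
contact_force: [0.4, -0.2, -0.1]
opening: 0.501
finger_force: 0.0
```

Call:
move_arm --plan '[{"x":0,"y":0,"z":-0.03,"yaw":0,"fingers":0.5},{"x":0,"y":0,"z":-0.07,"yaw":0,"fingers":0.5},{"x":0,"y":0,"z":-0.11,"yaw":0,"fingers":0.2},{"x":0,"y":0,"z":-0.14,"yaw":0,"fingers":0}]'

```text
time: 9.4
eef_pos: [0.513, -0.3143, 0.2201]
tcp_rot: [0.676, 0.737, 0.0, 0.002]
contact_force: [-0.0, -1.2, -0.6]
opening: 0.816
finger_force: 0.0
```

```bash
python3 - <<'E'
from h import *
import cv2
im=ctrl.read_camera("top");sc=ctrl.read_camera("scene")
A=cv2.resize(im[205:250,140:190,::-1],(0,0),fx=8,fy=8,interpolation=cv2.INTER_CUBIC);B=cv2.resize(sc[160:210,100:180,::-1],(0,0),fx=5,fy=5,interpolation=cv2.INTER_CUBIC)
C=cv2.resize(im[170:270,290:390,::-1],(0,0),fx=2.3,fy=2.3);o=np.zeros((600,800,3),np.uint8)
o[:360,:400]=A;o[:250,400:]=B;o[370:600,:230]=C
D=cv2.resize(sc[170:250,220:350,::-1],(0,0),fx=4,fy=4,interpolation=cv2.INTER_CUBIC);o[260:580,270:790]=D
cv2.imwrite("pics/p.png",o)
s=ctrl.get_state();print(shift([.447,.347,.2],np.radians(82.6)),s["eef_pos"],s["opening"],s["time"],s["qpos"])
E
```

```text
(array([ 0.66646211, -0.0111829 ,  0.01783029]), np.float64(4.9027803136603145), np.float64(-1.3560723031719837)) [ 0.51487883 -0.3159041   0.22377688] 0.9782707668608388 9.5 [-7.18232932e-01  1.31508708e-01  1.77193218e+00  2.23532553e-04
  1.22575684e+00 -8.03838473e-01]
```

View pics/p.png

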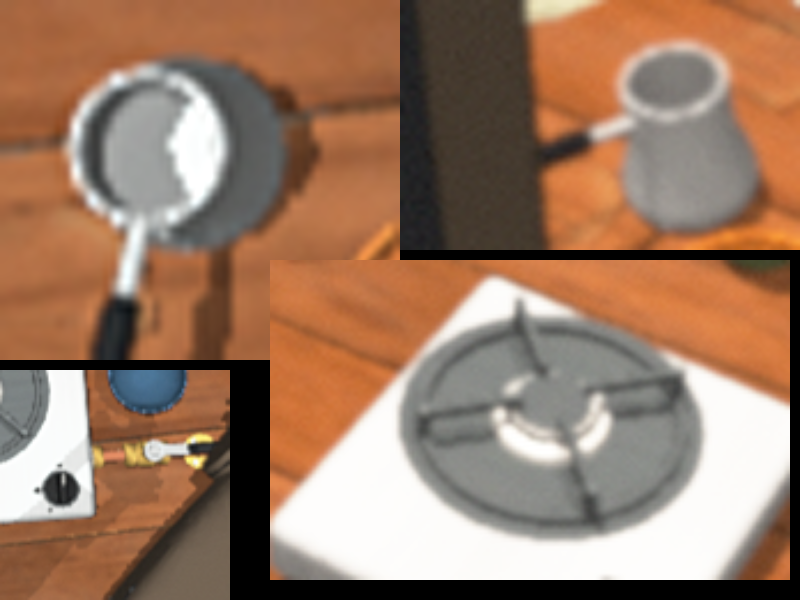

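```bash
python3 - <<'E'
from h import *
g=lambda u,v,s,o,z,n:crop((u,v),s,o,z,n)
print("ring",g(280,130,4,(220,170),.096,"scene"),"top",crop((207.5,202.4),5,(238,138),.096))
print("pot",g(149,146.5,8,(140,205),.083,"top"),g(273,83,5,(100,160),.083,"scene"))
E
```

```text
ring [ 0.58122014 -0.00787839  0.096     ] top [ 0.5806     -0.01421843  0.096     ]
pot [0.44557781 0.34504303 0.083     ] [0.4458502 0.3486346 0.083    ]
```

The lever now lies along the pipe (inset at (180,450)), so the cock is open. The pot is at about (0.446, 0.346) and the ring at (0.582, -0.0125). I'm moving to the pot.

Call:
move_arm --plan '[{"x":0.048,"y":0,"z":0,"yaw":0,"fingers":0},{"x":0.096,"y":0,"z":0,"yaw":0,"fingers":0},{"x":0.144,"y":0,"z":0,"yaw":0,"fingers":0},{"x":0.192,"y":0,"z":0,"yaw":0,"fingers":0},{"x":0.24,"y":0,"z":0,"yaw":0,"fingers":0}]'

```text
time: 10.0
eef_pos: [0.491, -0.0728, 0.2158]
tcp_rot: [0.677, 0.736, 0.0, -0.0]
contact_force: [0.4, -0.1, -0.1]
opening: 1.0
finger_force: 0.0
```

Call:
move_arm --plan '[{"x":0.048,"y":0,"z":0,"yaw":0,"fingers":0},{"x":0.096,"y":0,"z":0,"yaw":0,"fingers":0},{"x":0.144,"y":0,"z":0,"yaw":0,"fingers":0},{"x":0.192,"y":0,"z":0,"yaw":0,"fingers":0},{"x":0.24,"y":0,"z":0,"yaw":0,"fingers":0}]'

```text
time: 10.5
eef_pos: [0.4706, 0.1664, 0.216]
tcp_rot: [0.676, 0.737, -0.0, -0.0]
contact_force: [0.8, 0.6, -0.1]
opening: 1.003
finger_force: 0.0
```

Call:
move_arm --plan '[{"x":0.04,"y":0,"z":0,"yaw":-0.14,"fingers":0},{"x":0.08,"y":0,"z":0,"yaw":-0.28,"fingers":0},{"x":0.12,"y":-0.005,"z":0,"yaw":-0.42,"fingers":0},{"x":0.16,"y":-0.01,"z":0,"yaw":-0.56,"fingers":0},{"x":0.185,"y":-0.011,"z":0,"yaw":-0.7,"fingers":0}]'

```text
time: 11.0
eef_pos: [0.4433, 0.3502, 0.2156]
tcp_rot: [0.379, 0.925, -0.0, -0.001]
contact_force: [0.3, 0.8, -0.2]
opening: 0.995
finger_force: 0.0
```

Call:
move_arm --plan '[{"x":0,"y":0,"z":0,"yaw":-0.14,"fingers":0},{"x":0,"y":0,"z":0,"yaw":-0.28,"fingers":0},{"x":0,"y":0,"z":0,"yaw":-0.42,"fingers":0},{"x":0,"y":0,"z":0,"yaw":-0.55,"fingers":0},{"x":0,"y":0,"z":0,"yaw":-0.66,"fingers":0}]'

```text
time: 11.5
eef_pos: [0.4443, 0.3478, 0.2155]
tcp_rot: [0.06, 0.998, -0.0, -0.001]
contact_force: [-0.8, 0.3, 0.9]
opening: 0.998
finger_force: 0.0
```

```bash
python3 - <<'E'
from h import *
ctrl.read_camera("top")
s=ctrl.get_state();print(shift([.446,.346,.044],np.radians(82.6)),s["eef_pos"],s["opening"],s["time"],s["qpos"])
E
```

```text
(array([-0.00210028, -0.00143904,  0.17152288]), np.float64(83.23574284699998), np.float64(0.011095805876152331)) [0.44432262 0.34776996 0.21552444] 0.9932964354151576 11.55 [ 4.84234913e-01  5.78833327e-02  1.86682366e+00  1.76142644e-04
  1.21837167e+00 -9.68563313e-01]
```

Call:
move_arm --plan '[{"x":-0.002,"y":-0.0015,"z":0.04,"yaw":0.01,"fingers":0},{"x":-0.002,"y":-0.0015,"z":0.08,"yaw":0.01,"fingers":0},{"x":-0.002,"y":-0.0015,"z":0.11,"yaw":0.01,"fingers":0},{"x":-0.002,"y":-0.0015,"z":0.13,"yaw":0.01,"fingers":0},{"x":-0.002,"y":-0.0015,"z":0.15,"yaw":0.01,"fingers":0}]'

```text
time: 12.05
eef_pos: [0.4458, 0.3456, 0.0643]
tcp_rot: [0.069, 0.998, -0.001, -0.001]
contact_force: [-0.1, 0.2, -0.2]
opening: 0.999
finger_force: 0.0
```

Call:
move_arm --plan '[{"x":0,"y":0,"z":0.011,"yaw":0,"fingers":0},{"x":0,"y":0,"z":0.021,"yaw":0,"fingers":0},{"x":0,"y":0,"z":0.021,"yaw":0,"fingers":0},{"x":0,"y":0,"z":0.021,"yaw":0,"fingers":0.1}]'

```text
time: 12.45
eef_pos: [0.4472, 0.346, 0.0459]
tcp_rot: [0.068, 0.998, 0.0, 0.0]
contact_force: [-0.9, 0.6, -0.4]
opening: 0.899
finger_force: 0.0
```

Call:
move_arm --plan '[{"x":0,"y":0,"z":0,"yaw":0,"fingers":0.2},{"x":0,"y":0,"z":0,"yaw":0,"fingers":0.25},{"x":0,"y":0,"z":0,"yaw":0,"fingers":0.3},{"x":0,"y":0,"z":0,"yaw":0,"fingers":0.4},{"x":0,"y":0,"z":0,"yaw":0,"fingers":0.5}]' --force 25

```text
time: 12.95
eef_pos: [0.4476, 0.3462, 0.0466]
tcp_rot: [0.069, 0.998, 0.001, 0.001]
contact_force: [-1.1, 0.1, 4.9]
opening: 0.672
finger_force: 28.3
```

```bash
python3 - <<'E'
from h import *
s=ctrl.get_state();print(s)
E
```

```text
{'time': 12.95, 'qpos': array([ 4.78937459e-01,  2.73578215e-01,  1.96557131e+00,  5.24063485e-04,
        9.00182011e-01, -9.55052294e-01]), 'dq': array([-0.00011846,  0.00036275,  0.00038406,  0.00242078, -0.0003106 ,
        0.00189236]), 'joint_efforts': array([-4.48382618e-01, -3.16305900e+01, -2.15662926e+01, -2.45739073e-01,
       -2.67361110e-02, -3.18484695e-02]), 'eef_pos': array([0.44761478, 0.34623631, 0.04658284]), 'tcp_rot': array([6.85121419e-02, 9.97649621e-01, 7.63816012e-04, 8.58465423e-04]), 'contact_force': array([-1.08092455,  0.06116976,  4.94390235]), 'wrist_torque': array([ 0.21752558,  0.1168855 , -0.03348871]), 'finger_force': 28.250591796822846, 'opening': 0.6721464579081914}
```

Call:
move_arm --plan '[{"x":0,"y":0,"z":0,"yaw":0,"fingers":0.5},{"x":0,"y":0,"z":-0.005,"yaw":0,"fingers":0.5},{"x":0,"y":0,"z":-0.015,"yaw":0,"fingers":0.5},{"x":0,"y":0,"z":-0.03,"yaw":0,"fingers":0.5},{"x":0,"y":0,"z":-0.05,"yaw":0,"fingers":0.5}]' --force 40

```text
time: 13.45
eef_pos: [0.4458, 0.345, 0.0952]
tcp_rot: [0.068, 0.998, -0.001, -0.001]
contact_force: [-0.1, 0.4, -2.5]
opening: 0.669
finger_force: 43.6
```

Call:
move_arm --plan '[{"x":0,"y":0,"z":-0.025,"yaw":0,"fingers":0.5},{"x":0,"y":0,"z":-0.05,"yaw":0,"fingers":0.5},{"x":0,"y":0,"z":-0.075,"yaw":0,"fingers":0.5},{"x":0,"y":0,"z":-0.09,"yaw":0,"fingers":0.5},{"x":0,"y":0,"z":-0.095,"yaw":0,"fingers":0.5}]'

```text
time: 13.95
eef_pos: [0.4477, 0.3461, 0.1931]
tcp_rot: [0.068, 0.998, 0.001, 0.002]
contact_force: [0.1, 0.0, -2.9]
opening: 0.672
finger_force: 43.7
```

```bash
python3 - <<'E'
from h import *
s=ctrl.get_state();print(s["eef_pos"],s["wrist_torque"],s["opening"],s["time"],shift([.581,-.0125,.19]))
E
```

```text
[0.44773234 0.346098   0.19308245] [ 0.02741233 -0.01457505 -0.05005712] 0.6721038490725919 13.95 (array([-0.18089208, -0.33709316,  0.00292537]), np.float64(82.16613983806597))
```

Call:
move_arm --plan '[{"x":-0.006,"y":-0.01,"z":0,"yaw":0,"fingers":0.5},{"x":-0.016,"y":-0.03,"z":0,"yaw":0,"fingers":0.5},{"x":-0.029,"y":-0.055,"z":0,"yaw":0,"fingers":0.5},{"x":-0.043,"y":-0.08,"z":0,"yaw":0,"fingers":0.5},{"x":-0.056,"y":-0.105,"z":0,"yaw":0,"fingers":0.5}]'

```text
time: 14.45
eef_pos: [0.4873, 0.2319, 0.1881]
tcp_rot: [0.068, 0.998, -0.001, -0.002]
contact_force: [-0.2, 0.2, -2.3]
opening: 0.666
finger_force: 43.7
```

Call:
move_arm --plan '[{"x":-0.014,"y":-0.025,"z":0,"yaw":0,"fingers":0.5},{"x":-0.028,"y":-0.05,"z":0,"yaw":0,"fingers":0.5},{"x":-0.041,"y":-0.075,"z":0,"yaw":0,"fingers":0.5},{"x":-0.055,"y":-0.1,"z":0,"yaw":0,"fingers":0.5},{"x":-0.068,"y":-0.125,"z":0,"yaw":0,"fingers":0.5}]'

```text
time: 14.95
eef_pos: [0.5374, 0.0989, 0.1881]
tcp_rot: [0.069, 0.998, -0.0, -0.002]
contact_force: [0.2, 0.3, -3.3]
opening: 0.67
finger_force: 43.6
```

Call:
move_arm --plan '[{"x":-0.014,"y":-0.025,"z":0,"yaw":0,"fingers":0.5},{"x":-0.028,"y":-0.05,"z":0,"yaw":0,"fingers":0.5},{"x":-0.04,"y":-0.075,"z":0,"yaw":0,"fingers":0.5},{"x":-0.05,"y":-0.094,"z":0,"yaw":0,"fingers":0.5},{"x":-0.056,"y":-0.106,"z":0,"yaw":0,"fingers":0.5}]'

```text
time: 15.45
eef_pos: [0.5785, -0.0139, 0.1882]
tcp_rot: [0.069, 0.998, -0.0, -0.002]
contact_force: [1.1, -0.5, -2.5]
opening: 0.669
finger_force: 43.7
```

```bash
python3 - <<'E'
from h import *
import cv2
im=ctrl.read_camera("top");sc=ctrl.read_camera("scene")
o=np.hstack([cv2.resize(x[:,:,::-1],(0,0),fx=s,fy=s,interpolation=cv2.INTER_CUBIC) for x,s in((im[130:250,230:330],4),(sc[120:240,210:310],4))])
cv2.imwrite("pics/q.png",o)
s=ctrl.get_state();print(s["eef_pos"],s["wrist_torque"],s["opening"],s["time"],shift([.581,-.0125,.1426]),s["qpos"])
E
```

```text
[ 0.57887952 -0.01348598  0.18886368] [-0.0093416   0.02302658  0.01599838] 0.6690893026164221 15.55 (array([-0.00208025,  0.00128073,  0.04625828]), np.float64(82.01901223812521)) [-1.98282986e-01  1.16811573e-01  1.85437446e+00 -3.93475245e-04
  1.17292314e+00 -1.62963162e+00]
```

View pics/q.png

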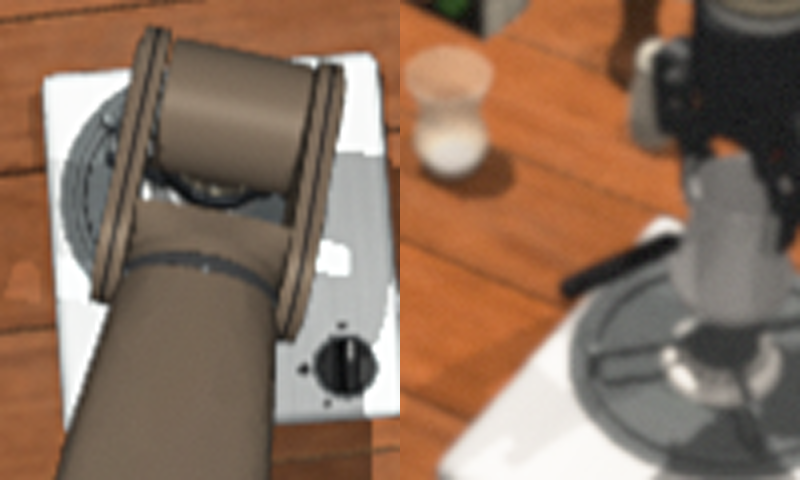

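The pot hangs upright over the ring at about (735,240), and the knob still points to the back. I'm lowering it gently.

Call:
move_arm --plan '[{"x":-0.002,"y":0.001,"z":0.01,"yaw":0,"fingers":0.5},{"x":-0.002,"y":0.001,"z":0.02,"yaw":0,"fingers":0.5},{"x":-0.002,"y":0.001,"z":0.03,"yaw":0,"fingers":0.5},{"x":-0.002,"y":0.001,"z":0.037,"yaw":0,"fingers":0.5},{"x":-0.002,"y":0.001,"z":0.04,"yaw":0,"fingers":0.5}]'

```text
time: 16.05
eef_pos: [0.5805, -0.0103, 0.1486]
tcp_rot: [0.068, 0.998, 0.0, -0.001]
contact_force: [-0.3, 0.0, -2.4]
opening: 0.667
finger_force: 43.7
```

Call:
move_arm --plan '[{"x":0,"y":0,"z":0.001,"yaw":0,"fingers":0.5},{"x":0,"y":0,"z":0.002,"yaw":0,"fingers":0.5},{"x":0,"y":0,"z":0.002,"yaw":0,"fingers":0.5}]'

```text
time: 16.35
eef_pos: [0.5817, -0.0111, 0.1488]
tcp_rot: [0.068, 0.998, -0.0, 0.0]
contact_force: [0.2, -0.8, -3.3]
opening: 0.671
finger_force: 43.7
```

```bash
python3 - <<'E'
from h import *
s=ctrl.get_state();print(s["eef_pos"],s["contact_force"],s["wrist_torque"],s["time"])
E
```

```text
[ 0.58172509 -0.01107542  0.14879849] [ 0.21632933 -0.84543144 -3.32362492] [-0.03988268 -0.00410874 -0.00777315] 16.35
```

Call:
move_arm --plan '[{"x":0,"y":-0.001,"z":0.001,"yaw":0,"fingers":0.5},{"x":0,"y":-0.001,"z":0.002,"yaw":0,"fingers":0.5},{"x":0,"y":-0.001,"z":0.003,"yaw":0,"fingers":0.5},{"x":0,"y":-0.001,"z":0.003,"yaw":0,"fingers":0.5}]'

```text
time: 16.75
eef_pos: [0.5812, -0.0121, 0.1452]
tcp_rot: [0.068, 0.998, 0.0, -0.0]
contact_force: [-0.5, 0.6, -2.6]
opening: 0.672
finger_force: 43.7
```

Call:
move_arm --plan '[{"x":0,"y":0,"z":0.0005,"yaw":0,"fingers":0.5},{"x":0,"y":0,"z":0.001,"yaw":0,"fingers":0.5},{"x":0,"y":0,"z":0.001,"yaw":0,"fingers":0.5}]'

```text
time: 17.05
eef_pos: [0.5813, -0.012, 0.1443]
tcp_rot: [0.068, 0.998, 0.0, -0.0]
contact_force: [0.1, -0.1, -2.9]
opening: 0.673
finger_force: 43.7
```

Call:
move_arm --plan '[{"x":0,"y":0,"z":0.0005,"yaw":0,"fingers":0.5},{"x":0,"y":0,"z":0.001,"yaw":0,"fingers":0.5},{"x":0,"y":0,"z":0.001,"yaw":0,"fingers":0.5}]'

```text
time: 17.35
eef_pos: [0.5812, -0.012, 0.1433]
tcp_rot: [0.068, 0.998, 0.0, -0.0]
contact_force: [-0.9, -0.4, -3.2]
opening: 0.67
finger_force: 43.7
```

Call:
move_arm --plan '[{"x":0,"y":0,"z":0.0005,"yaw":0,"fingers":0.5},{"x":0,"y":0,"z":0.001,"yaw":0,"fingers":0.5},{"x":0,"y":0,"z":0.001,"yaw":0,"fingers":0.5}]'

```text
time: 17.65
eef_pos: [0.5814, -0.0121, 0.1428]
tcp_rot: [0.068, 0.998, -0.0, 0.0]
contact_force: [-0.8, 0.1, 0.2]
opening: 0.67
finger_force: 43.9
```

Call:
move_arm --plan '[{"x":0,"y":0,"z":0.0005,"yaw":0,"fingers":0.5},{"x":0,"y":0,"z":0.0005,"yaw":0,"fingers":0.5},{"x":0,"y":0,"z":0.0005,"yaw":0,"fingers":0.3},{"x":0,"y":0,"z":0.0005,"yaw":0,"fingers":0.2},{"x":0,"y":0,"z":0.0005,"yaw":0,"fingers":0.1}]' --force 20

```text
time: 18.15
eef_pos: [0.5815, -0.0121, 0.1419]
tcp_rot: [0.068, 0.998, -0.0, 0.0]
contact_force: [-0.7, 0.8, -0.9]
opening: 0.903
finger_force: 0.0
```

Call:
move_arm --plan '[{"x":0,"y":0,"z":0,"yaw":0,"fingers":0},{"x":0,"y":0,"z":0,"yaw":0,"fingers":0},{"x":0,"y":0,"z":-0.01,"yaw":0,"fingers":0},{"x":0,"y":0,"z":-0.03,"yaw":0,"fingers":0},{"x":0,"y":0,"z":-0.06,"yaw":0,"fingers":0}]'

```text
time: 18.65
eef_pos: [0.5802, -0.0118, 0.2012]
tcp_rot: [0.068, 0.998, 0.0, -0.002]
contact_force: [0.5, -0.4, -0.3]
opening: 1.0
finger_force: 0.0
```

Call:
move_arm --plan '[{"x":0,"y":0,"z":-0.04,"yaw":0,"fingers":0},{"x":0,"y":0.03,"z":-0.05,"yaw":0,"fingers":0},{"x":0,"y":0.07,"z":-0.05,"yaw":0,"fingers":0},{"x":0,"y":0.11,"z":-0.05,"yaw":0,"fingers":0},{"x":0,"y":0.15,"z":-0.05,"yaw":0,"fingers":0}]'

```text
time: 19.15
eef_pos: [0.6021, 0.1379, 0.2533]
tcp_rot: [0.069, 0.998, 0.0, 0.001]
contact_force: [0.9, 0.7, 0.2]
opening: 0.998
finger_force: 0.0
```

Call:
move_arm --plan '[{"x":0,"y":0.04,"z":0,"yaw":0,"fingers":0},{"x":0,"y":0.08,"z":0,"yaw":0,"fingers":0},{"x":0,"y":0.12,"z":0,"yaw":0,"fingers":0},{"x":0,"y":0.16,"z":0,"yaw":0,"fingers":0},{"x":0,"y":0.2,"z":0,"yaw":0,"fingers":0}]'

```text
time: 19.65
eef_pos: [0.6292, 0.3365, 0.2529]
tcp_rot: [0.068, 0.998, 0.0, 0.0]
contact_force: [0.7, -0.6, -0.1]
opening: 0.998
finger_force: 0.0
```

```bash
python3 - <<'E'
from h import *
import cv2
im=ctrl.read_camera("top");sc=ctrl.read_camera("scene")
o=np.hstack([cv2.resize(x[:,:,::-1],(0,0),fx=s,fy=s,interpolation=cv2.INTER_CUBIC) for x,s in((im[120:250,160:390],1.739),(im[135:265,235:365],3.077))][:1])
o2=np.zeros((600,800,3),np.uint8);A=cv2.resize(im[125:275,160:400,::-1],(0,0),fx=3.33,fy=3.33,interpolation=cv2.INTER_CUBIC)[:300,:800]
A=cv2.resize(im[135:250,235:395,::-1],(430,309),interpolation=cv2.INTER_CUBIC);B=cv2.resize(sc[110:300,140:400,::-1],(800,585),interpolation=cv2.INTER_CUBIC)
cv2.imwrite("pics/f1.png",cv2.resize(im[135:255,235:395,::-1],(800,600),interpolation=cv2.INTER_CUBIC));cv2.imwrite("pics/f2.png",B)
s=ctrl.get_state();print(s["eef_pos"],s["time"])
E
```

```text
[0.62855567 0.33933537 0.25219623] 19.75
```

View pics/f1.png

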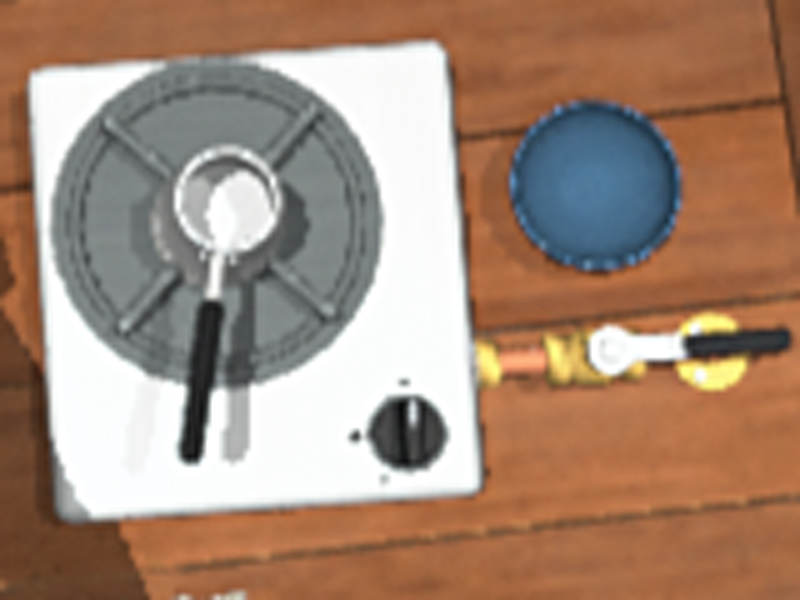

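View pics/f2.png

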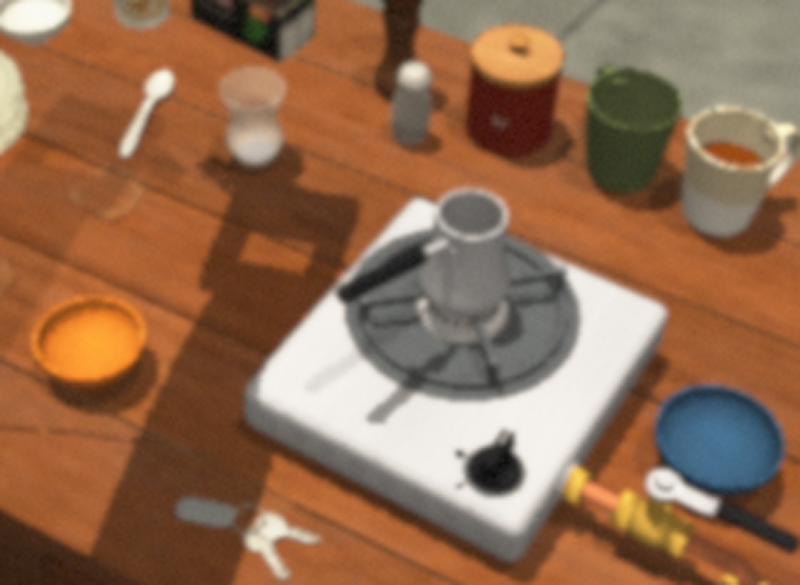

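```bash
python3 - <<'E'
from h import *
print(crop((228,200),5,(235,135),.18),crop((472,213),800/260,(140,110),.18,"scene"))
L=lambda a,b:np.cross([*a,1],[*b,1])
q=np.cross(L((108,120),(330,313)),L((315,110),(125,327)));q=q/q[2];print(q,crop(q,5,(235,135),.096))
E
```

```text
[ 0.57905552 -0.0129839   0.18      ] [ 0.58221582 -0.01036135  0.18      ]
[220.56209042 217.85803357   1.        ] [ 0.58031931 -0.01307042  0.096     ]
```

The pot is centred within about 2 mm and upright. The knob is off, the cock is open, and the glass and bowls haven't moved, so I'm handing in.

```bash
python3 -c "
from plant import ctrl
print(ctrl.sign_off())"
```

```text
the job is handed in; nothing more can be done
None
```

The job is handed in: I turned the knob fully off, then opened the gas cock all the way, and set the pot down upright within about 2 mm of the ring's centre, without touching the glass or the bowls; the hand-in returned no verdict.

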